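# Shift the bench gluer into third

### The job

Put the bench gluing machine's gear lever into third gear: from where it stands in the left-hand slot bring it level with the cross slot, push it across to the right, then forward, away from the robot, fully home in the third slot (far right, as seen from the robot), and leave it there. Work it only by pushing with the fingertips or the outside of the fingers: neither squeeze the knob or stem between the fingers nor force the lever hard against the gate. Do not let it back into the fourth slot (near right, reverse) on the way, and leave the glue bottle, the brush and the card stack where they are.

Things in the scene. Friction and masses are not known exactly. Their poses are not given: they have to be found in the camera images.
- gluer: Grey table-top gluing machine, fixed. Origin on the table straight under the lever's pivot; x points forward (away from the operator), y to the left, z up. Around the origin stands its gearbox, 210 mm (x) by 150 mm (y) and 148 mm high with the gate plate; behind it a motor up to 111 mm high. No part but the lever is higher than 184 mm.
- gate (a point): Centre of the steel gate plate (170 by 120 mm, 8 thick) on the gearbox, on its upper face, 148 mm above the table. H-shaped slot, 18 mm wide: legs 20 mm left and right of centre, ends 31 mm forward and back; cross slot left-right through the centre. One to four punched dots mark the leg ends: first far left, second near left, third far right, fourth (reverse) near right.
- roller_bed (a point): Middle of the roller bed of the machine, which extends from 80 to 440 mm left of the machine's origin; the point lies at the height of its side plates' upper edges (154 mm); thumbscrews on the plates reach 184 mm.
- pivot (a point): The pivot point of the gear lever, inside the gearbox, 74 mm straight above the origin of the machine (70 mm below the middle of the gate plate).
- across (a joint): Left-right angle of the gear lever (rad) about the machine's x axis through the pivot: 0 upright, positive to the right (machine -y); stops at -0.317 and +0.317; in a leg of the H about 0.255 to 0.317 either way (leg centres -0.278, +0.278). Starts in the left leg, about -0.28. Friction holds both joints: about 2.5 N at the knob moves the lever and it stays where it is left.
- fore_aft (a joint): Fore-and-aft angle of the lever (rad), in the plane tilted by across: 0 in the cross slot, positive forward; stops at -0.34 and +0.34 (leg ends). It crosses within about 0.04 of 0 (rounded gate corners guide it in from about 0.08). Starts anywhere along the left leg. Knob centre in the machine's frame, f = fore_aft, a = across: x = 165 sin f, y = -165 cos f sin a, z = 74 + 165 cos f cos a (mm).
- knob: The black round knob, 46 mm across and 46 mm high, on a 12 mm steel stem, at the top of the gear lever. Origin in the centre of the knob, 165 mm from the pivot; its z axis runs along the stem, upwards. The stem is bare from the knob down to the gate plate.
- glue_bottle: Bystander: white plastic bottle standing on the table to the right of the gearbox, 64 mm across, 190 mm high; origin in the middle of its underside.
- glue_brush: Bystander: brush with a wooden handle lying on the table to the right, 220 mm long, along its x axis; origin at its middle, underside.
- card_stack: Bystander: stack of white cards lying on the infeed table of the roller bed (130 mm above the table), 90 by 140 by 22 mm; origin in the middle of its underside.

How it is judged:
On the way, in this order (a step that is already met when the one before it is completed fails the run):
1. the lever has been brought across to the right, level with the cross slot (value of joint across above 0.22 rad and value of joint fore_aft between -0.12 and 0.12 rad), for 0.1 s.
2. the lever is forward in the third slot (value of joint across above 0.2 rad and value of joint fore_aft above 0.29 rad), for 0.2 s.
At the end, for the whole second after the job is handed in: The lever rests in the third slot: across above 0.2 rad and fore_aft above 0.29 rad (the slot ends at 0.34), not moving; bottle, brush and card stack within 20 mm of their places (all of step 2 and velocity of joint fore_aft between -0.05 and 0.05 rad/s and distance of each of glue_bottle, glue_brush, card_stack from where it was at the start of the episode below 0.02 m); the robot touches nothing.
It fails at once if the lever is let back into the fourth slot (value of joint across above 0.2 rad and value of joint fore_aft below -0.15 rad).
It fails at once if the knob or stem is squeezed between the fingers (opposite sides pressed at once) ((contact force between the fingers and knob_c0 above 1.5 N and contact force between the fingers and knob_c2 above 1.5 N) or (contact force between the fingers and knob_c1 above 1.5 N and contact force between the fingers and knob_c3 above 1.5 N) or (contact force between the fingers and knob_c4 above 1.5 N and contact force between the fingers and knob_c6 above 1.5 N) or (contact force between the fingers and knob_c5 above 1.5 N and contact force between the fingers and knob_c7 above 1.5 N)).
It fails at once if the lever is forced: more than 40 N on the knob (contact force between anything else and knob above 40 N).
It fails at once if a bystander is moved or tipped (distance of any of glue_bottle, glue_brush, card_stack from where it was at the start of the episode above 0.02 m or angle between glue_bottle's own z axis and vertical above 0.3 rad).
It also fails if it takes over 67 s, if anything falls off the work surface, if the arm or the gripper's body presses on something with over 40 N, if the wrist force passes 120 N, or if a joint passes its speed limit or range.

### The arm

A 6-joint arm with a two-finger parallel gripper is mounted at the origin on the work surface. World frame = base frame: x ahead of the robot, y to its left, z up, the work surface at z = 0. Lengths are in m, angles in rad, forces in N, time in s.
With the tool pointing down it reaches from about 0.325 to 0.9 m from the base axis. Payload 6.1 kg.
Tool frame: the origin (TCP) lies midway between the tips of the shut fingers; the grasp point (between the pads) lies 19 mm behind it; z points along the fingers, y is the direction in which the jaws open and shut (so a half turn about z gives the same grasp; the last joint's range is limited). The gripper opens to 85 mm and grips with 20 to 120 N. Pads are 22 mm wide; open, the fingers measure 114 mm over their backs; the gripper's body (76 mm by 85 mm) begins 54 mm behind the grasp point. The pads swing forward as they close: fully open they stand 13 mm farther back than shut.
Start: joints at [-1.465, 0.22, 1.526, -0, 1.395, -0.126], TCP at [0.144, -0.608, 0.231] pointing down, gripper open.
Joint ranges: [-2.98, 2.98], [-0.91, 2.08], [0.09, 2.57], [-1.24, 4.39], [0.2, 2.65], [-2.68, 2.68]. Speed limits (rad/s): [2.57, 2.57, 3.01, 3.14, 3.14, 3.14].

### API

Orientations are given as a unit quaternion [x, y, z, w].
In Python, from bench import read_state, optics, bot gives the robot as it stands. The module is installed in compiled form; this text tells all that it offers.
- The arm moves only by the tool arm_command, never from a script. Its argument "motion" is a list of rows, each a list of 5 numbers: the shift along the tool's x, y, z in mm, then the turn about the tool's z in rad, then the closure in counts, from 0 (fully open) to 255 (shut). A call has exactly 5 rows; each row shifts and turns the commanded pose from where the row before left it, along the tool's axes as they then stand; what a row does not reach is not made up. A row lasts 1/10 s, in which the tool goes at most 50 mm and 8.59 degrees, less where a joint would pass 70% of its speed; a pose out of reach is approached as far as the arm can. A call with a gripper value outside its range is refused whole. The fingers move at their own pace and stop on an object; "grip_force" is the grip in N (left out, the last holds). Time passes only in rows, so rows that do not move let the fingers close, or fill a call up. It gives the time, the measured TCP pose, the force and the opening at its end, in the units of the state.
- read_state(): the state, without advancing time (a new reading comes with each control period).
- optics.capture(name): name is "scene" or "top" or "wrist"; returns the picture (400x640x3 uint8, red, green, blue); there is no depth.
- optics.get_calibration(name): a dict with "mtx" (3x3 intrinsics, pixels), "distortion" ([k1, k2, p1, p2, k3] as OpenCV has them; the pictures are not rectified), "position" and "rotation" of the camera in the world; the wrist camera has in their place "T_tool_cam" (4x4, takes a point from camera to tool coordinates, whose origin is the TCP and whose axes are the flange's). Camera axes: x right, y down, z forward; pixel columns grow to the right and rows downward; lengths in m; the calibration is good to about 2 mm. A picture is of the moment at which its call begins: read the wrist's pose just before it. get_calibration takes no time and is no camera call.
- bot.job_done(): hands the job in, once; it reports no verdict.
The state is a dict: "time_s": time; "joint_positions": joint angles; "qd": joint speeds; "tau": joint torques, N m; "position": TCP position; "tool_rot": TCP orientation; "force": force on the tool from outside, world axes, zero at the start; "ft_torque": the same for the moment, N m; "finger_gap": opening from 0.0 (shut) to 1.0 (fully open).
Only numpy, scipy, OpenCV 4.12 (cv2) and the standard library are available. Lean on these libraries where they do the work, as an engineer would, in place of code of your own. Each camera call takes 0.05 s, during which the arm holds its last target.

## Working session

There is one attempt and no reset: what is moved stays moved. The work goes in short steps, Python scripts to look and compute and a tool call to move; the robot and the scene stay as the last step left them, time stands still between calls to the robot, and variables do not carry over. Pictures are saved under pics/ and viewed, and the job is handed in when it is done.

Besides the shell and the picture viewer there is one more tool, called after ">>>" as name(argument=value, ...) on one line, values as JSON. arm_command: Moves the arm, as the interface text tells. Its arguments: {"type":"object","properties":{"motion":{"type":"array"},"grip_force":{"type":"number"}},"required":["motion"]}

```bash
mkdir -p pics
python3 - <<'E'
from bench import read_state, optics, bot
import cv2,numpy as np
np.set_printoptions(precision=4,suppress=True)
s=read_state();print(s)
for n in ["scene","top","wrist"]:
    im=optics.capture(n);cv2.imwrite(f"pics/{n}0.png",im[:,:,::-1]);print(n,optics.get_calibration(n))
E
```

```text
{'time_s': 0.0, 'joint_positions': array([-1.4651,  0.2212,  1.5276, -0.0001,  1.3947, -0.1261]), 'qd': array([-0.0006, -0.0005, -0.0003,  0.0012, -0.0009, -0.0019]), 'tau': array([ -0.0027, -49.6906, -38.9394,  -0.0005,   0.0112,  -0.    ]), 'position': array([ 0.1435, -0.6077,  0.2302]), 'tool_rot': array([ 0.9933,  0.1156, -0.    , -0.0009]), 'force': array([-0.1126, -0.3559, -0.6255]), 'ft_torque': array([-0.0315, -0.0304, -0.0119]), 'finger_gap': 0.9975519264458249}
scene {'mtx': array([[517.3567,   0.    , 318.8473],
       [  0.    , 517.3567, 198.1857],
       [  0.    ,   0.    ,   1.    ]]), 'distortion': array([-0.084,  0.   ,  0.   ,  0.   ,  0.   ]), 'position': array([1.3521, 0.2647, 1.0726]), 'rotation': array([ 0.5535,  0.7508, -0.2915, -0.2121])}
top {'mtx': array([[376.5704,   0.    , 321.6553],
       [  0.    , 376.5704, 200.9716],
       [  0.    ,   0.    ,   1.    ]]), 'distortion': array([-0.0135,  0.    ,  0.    ,  0.    ,  0.    ]), 'position': array([0.4012, 0.0072, 1.0331]), 'rotation': array([-0.6988,  0.71  , -0.0514,  0.0705])}
wrist {'mtx': array([[303.1348,   0.    , 320.9968],
       [  0.    , 303.1348, 198.6471],
       [  0.    ,   0.    ,   1.    ]]), 'distortion': array([-0.0503,  0.    ,  0.    ,  0.    ,  0.    ]), 'T_tool_cam': array([[ 0.0002, -0.9516, -0.3074,  0.0789],
       [ 1.    ,  0.0004, -0.0006, -0.0004],
       [ 0.0008, -0.3074,  0.9516, -0.1434],
       [ 0.    ,  0.    ,  0.    ,  1.    ]])}
```

View pics/scene0.png

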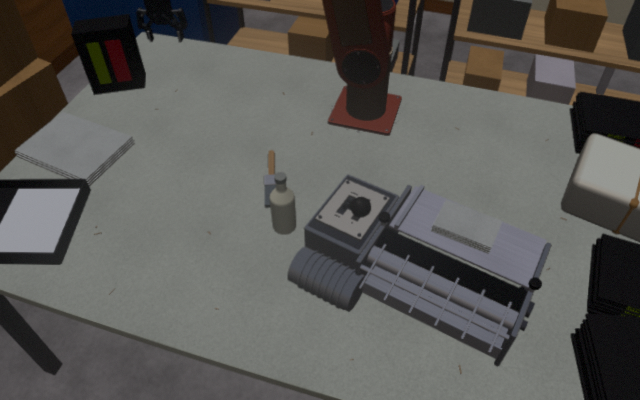

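View pics/top0.png

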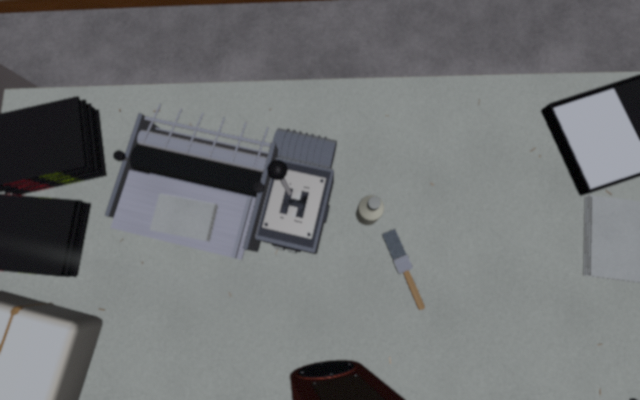

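The top view shows the gearbox with its light gate plate around (296,203), and the knob at (278,170), far left. I'll zoom in for precise pixels.

Run:
```python
import cv2
a=cv2.imread("pics/top0.png")[115:265,230:400]; cv2.imwrite("pics/topz.png",cv2.convertScaleAbs(cv2.resize(a,None,fx=4,fy=4,interpolation=cv2.INTER_CUBIC),alpha=1.5))
a=cv2.imread("pics/scene0.png")[165:265,295:425]; cv2.imwrite("pics/scz.png",cv2.convertScaleAbs(cv2.resize(a,None,fx=6,fy=6,interpolation=cv2.INTER_CUBIC),alpha=1.5))
```

```text
(no output)
```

View pics/topz.png

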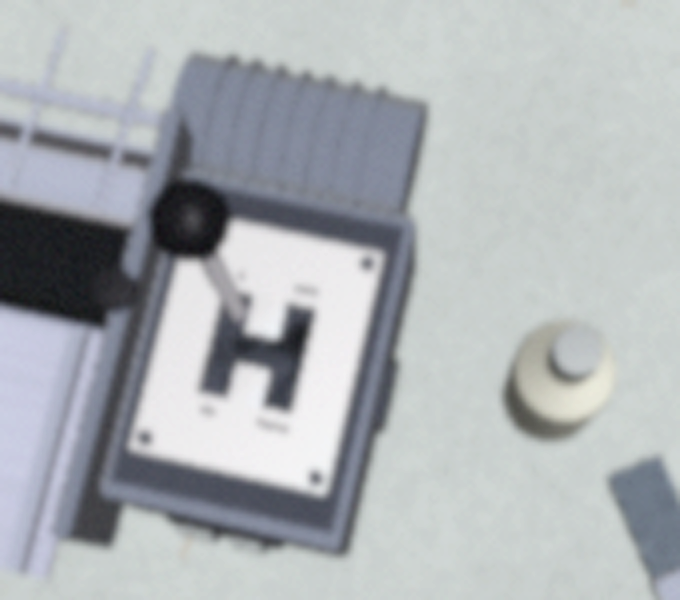

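View pics/scz.png

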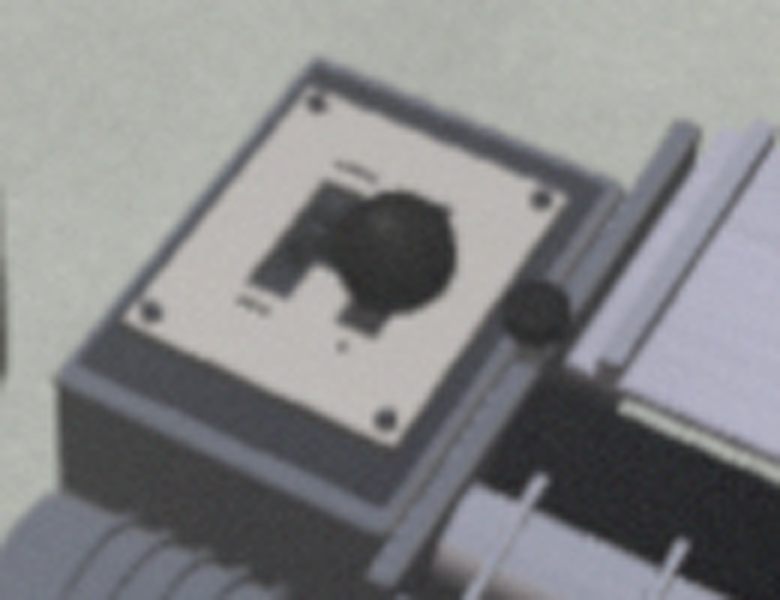

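```bash
cat > h.py <<'E'
import numpy as np,cv2
from scipy.spatial.transform import Rotation as R
from scipy.optimize import least_squares
from bench import read_state, optics, bot
np.set_printoptions(precision=4,suppress=True)
def cam(n,s=None):
    c=optics.get_calibration(n)
    if n!="wrist": return c,R.from_quat(c["rotation"]).as_matrix(),np.array(c["position"])
    s=s or read_state();Rt=R.from_quat(s["tool_rot"]).as_matrix();T=c["T_tool_cam"]
    return c,Rt@T[:3,:3],s["position"]+Rt@T[:3,3]
def ray(C,uv):
    c,Rm,p=C
    q=cv2.undistortPoints(np.array(uv,float).reshape(-1,1,2),c["mtx"],c["distortion"]).reshape(-1,2)
    return p,(Rm@np.c_[q,np.ones(len(q))].T).T
def plane(C,uv,z):
    p,d=ray(C,uv);return p+d*((z-p[2])/d[:,2])[:,None]
def proj(C,P):
    c,Rm,p=C
    r,_=cv2.Rodrigues(Rm.T);return cv2.projectPoints(np.array(P,float).reshape(-1,1,3),r,-Rm.T@p,c["mtx"],c["distortion"])[0].reshape(-1,2)
# machine frame
def knob(f,a): return np.array([.165*np.sin(f),-.165*np.cos(f)*np.sin(a),.074+.165*np.cos(f)*np.cos(a)])
E
python3 - <<'E'
from h import *
ct,cs=cam("top"),cam("scene")
print(cs[1],ct[1])
T=plane(ct,np.array([[367,263],[145,438],[316,478],[388,253],[127,452],[327,497]])/4+[230,115],.148)
S=plane(cs,np.array([[317,103],[541,201],[386,420],[152,313]])/6+[295,165],.148)
print(T,S)
print("c top",(T[0]+T[1])/2,(T[3]+T[4])/2,"scene",S.mean(0))
d=T[0]-T[2];print("yaw top",np.arctan2(d[1],d[0]));
for d in (S[3]-S[0],S[2]-S[1]): print("yaw sc",np.arctan2(d[1],d[0]), np.linalg.norm(d))
# knob
pt,dt=ray(ct,np.array([[189,217]])/4+[230,115]);ps,ds=ray(cs,np.array([[395,252]])/6+[295,165])
A=np.c_[dt[0],-ds[0]];l=np.linalg.lstsq(A,ps-pt,rcond=None)[0]
print("knob",pt+l[0]*dt[0],ps+l[1]*ds[0])
E
```

```text
[[-0.2974  0.7074 -0.6412]
 [ 0.9547  0.2174 -0.203 ]
 [-0.0042 -0.6726 -0.74  ]] [[-0.0135 -0.985   0.172 ]
 [-0.9995  0.0181  0.0256]
 [-0.0283 -0.1716 -0.9848]]
[[0.6052 0.0293 0.148 ]
 [0.5016 0.1624 0.148 ]
 [0.4763 0.0611 0.148 ]
 [0.6112 0.0166 0.148 ]
 [0.4934 0.173  0.148 ]
 [0.465  0.0547 0.148 ]] [[0.4785 0.0639 0.148 ]
 [0.5049 0.1645 0.148 ]
 [0.6318 0.1325 0.148 ]
 [0.6072 0.0322 0.148 ]]
c top [0.5534 0.0959 0.148 ] [0.5523 0.0948 0.148 ] scene [0.5556 0.0983 0.148 ]
yaw top -0.24144768952233117
yaw sc -0.24151602203177305 0.13257489748178886
yaw sc -0.24723056409217947 0.1308427511810866
knob [0.6157 0.1259 0.2246] [0.6153 0.1274 0.2247]
```

Both cameras agree. The machine's origin is at about (0.554, 0.097) with yaw −0.243. The knob is at machine (53, 43) mm, so f≈0.32 and a≈−0.28, in first gear. I'll use shut fingers as a pusher. First I lift, turn the tool into line with the machine and shut the fingers.

>>> arm_command(motion=[[0, 0, -50, 0.119, 255], [0, 0, -50, 0.119, 255], [0, 0, 0, 0.119, 255], [0, 0, 0, 0.119, 255], [0, 0, 0, 0, 255]], grip_force=20)

```text
time_s: 0.65
position: [0.1436, -0.6082, 0.3314]
tool_rot: [0.992, -0.122, 0.0, 0.0]
force: [-0.7, -0.6, 0.2]
finger_gap: 0.143
```

>>> arm_command(motion=[[10, -25, 0, 0, 255], [19, -46, 0, 0, 255], [19, -46, 0, 0, 255], [19, -46, 0, 0, 255], [19, -46, 0, 0, 255]])

```text
time_s: 1.15
position: [0.2781, -0.4243, 0.3305]
tool_rot: [0.993, -0.12, -0.0, -0.001]
force: [0.2, -0.2, -0.1]
finger_gap: 0.004
```

>>> arm_command(motion=[[19, -46, 0, 0, 255], [19, -46, 0, 0, 255], [19, -46, 0, 0, 255], [19, -46, 0, 0, 255], [19, -46, 0, 0, 255]])

```text
time_s: 1.65
position: [0.4259, -0.2241, 0.3308]
tool_rot: [0.993, -0.12, -0.0, -0.0]
force: [0.7, -0.5, 0.3]
finger_gap: -0.003
```

>>> arm_command(motion=[[18, -46, 0, 0, 255], [18, -46, 0, 0, 255], [18, -46, 0, 0, 255], [18, -46, 0, 0, 255], [18, -46, 0, 0, 255]])

```text
time_s: 2.15
position: [0.5689, -0.0226, 0.3306]
tool_rot: [0.993, -0.12, -0.0, 0.0]
force: [0.3, -1.0, 0.6]
finger_gap: -0.002
```

>>> arm_command(motion=[[20, -46, 0, 0, 255], [20, -46, 0, 0, 255], [18, -40, 0, 0, 255], [0, -26, 0, 0, 255], [0, 0, 0, 0, 255]])

```text
time_s: 2.65
position: [0.6626, 0.1181, 0.3292]
tool_rot: [0.993, -0.118, -0.001, -0.0]
force: [-1.0, -0.3, 0.2]
finger_gap: 0.0
```

```bash
cat > look.py <<'E'
from h import *
import sys
O=np.array([.554,.097]);Y=-.243;Rz=R.from_euler("z",Y).as_matrix()
s=read_state();m=Rz.T@(s["position"]-[*O,0])*1000
print("t",s["time_s"],"tcp machine mm",m,"F mach",Rz.T@s["force"],"yaw",R.from_quat(s["tool_rot"]).as_euler("xyz"))
for n in sys.argv[2:]:
    C=cam(n,s);im=optics.capture(n)[:,:,::-1].copy()
    if n=="top": im=cv2.resize(im[115:265,200:400],None,fx=4,fy=4,interpolation=cv2.INTER_CUBIC)
    if n=="scene": im=cv2.resize(im[135:265,285:425],None,fx=5,fy=4.5,interpolation=cv2.INTER_CUBIC)
    cv2.imwrite(f"pics/{n}{sys.argv[1]}.png",cv2.convertScaleAbs(im,alpha=1.5))
E
python3 look.py 1 wrist
```

```text
t 2.65 tcp machine mm [100.3524  46.5845 329.2097] F mach [-0.9451 -0.4938  0.1924] yaw [-3.1412  0.003  -0.2368]
```

View pics/wrist1.png

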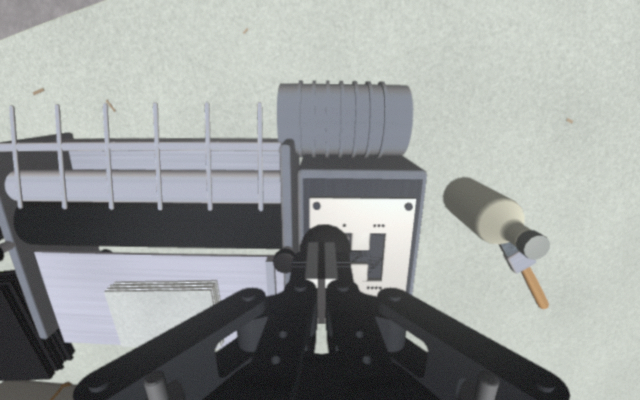

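The wrist view shows the machine square to the tool. The knob at (325,242) is directly behind the shut fingertips. I'll descend in front of it.

>>> arm_command(motion=[[0, 0, 30, 0, 255], [0, 0, 30, 0, 255], [0, 0, 30, 0, 255], [0, 0, 31, 0, 255], [0, 0, 0, 0, 255]])

```text
time_s: 3.2
position: [0.6588, 0.1126, 0.2042]
tool_rot: [0.993, -0.122, -0.005, 0.001]
force: [-0.8, -0.4, -0.8]
finger_gap: -0.003
```

```bash
python3 look.py 2 top scene
```

```text
t 3.2 tcp machine mm [ 97.9776  40.356  204.2339] F mach [-0.6869 -0.6156 -0.7575] yaw [ 3.1381  0.0098 -0.244 ]
```

View pics/top2.png

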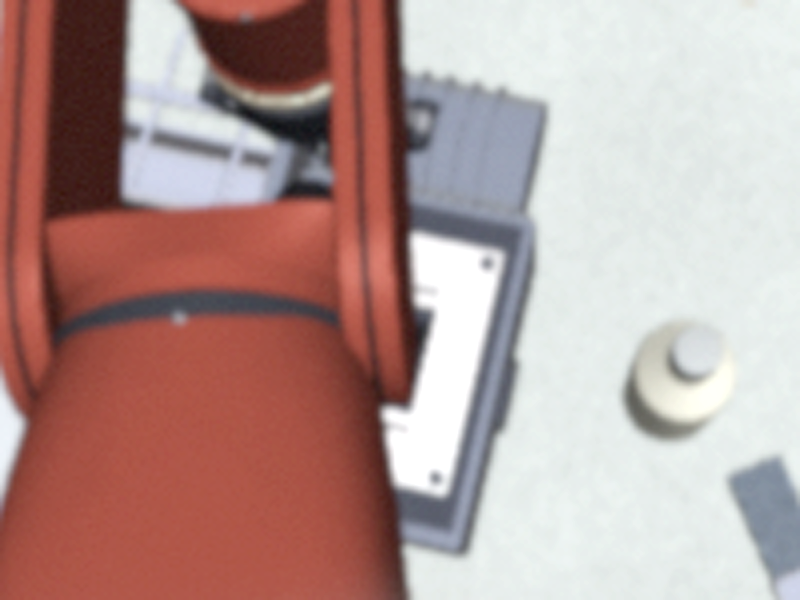

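View pics/scene2.png

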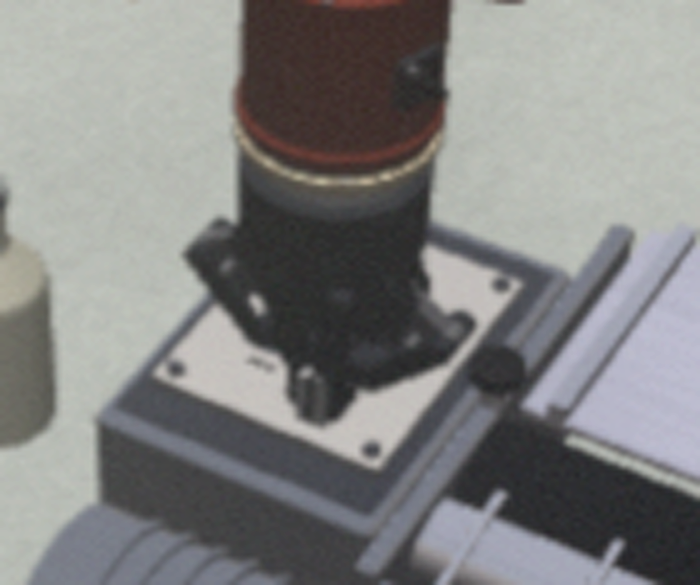

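>>> arm_command(motion=[[-10, 0, 0, 0, 255], [-10, 0, 0, 0, 255], [-10, 0, 0, 0, 255], [-10, 0, 0, 0, 255], [-8, 0, 0, 0, 255]])

```text
time_s: 3.8
position: [0.6157, 0.1264, 0.2117]
tool_rot: [0.993, -0.122, 0.001, -0.0]
force: [2.8, -0.1, 2.8]
finger_gap: -0.002
```

>>> arm_command(motion=[[0, 0, 0, 0, 255], [0, 0, 0, 0, 255], [0, 0, 0, 0, 255], [0, 0, 0, 0, 255], [0, 0, 0, 0, 255]])

```text
time_s: 4.3
position: [0.6156, 0.1259, 0.2094]
tool_rot: [0.993, -0.122, -0.001, 0.0]
force: [0.5, 0.1, -0.6]
finger_gap: 0.004
```

```bash
python3 look.py 3 wrist scene
```

```text
t 4.3 tcp machine mm [ 52.7954  42.9012 209.446 ] F mach [ 0.494   0.1861 -0.6237] yaw [ 3.1411  0.0018 -0.2443]
```

View pics/wrist3.png

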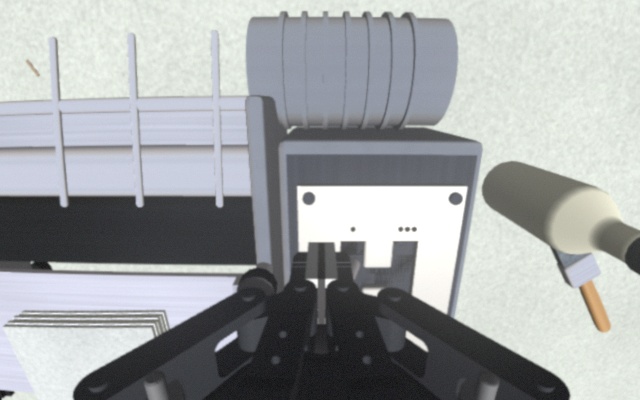

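View pics/scene3.png

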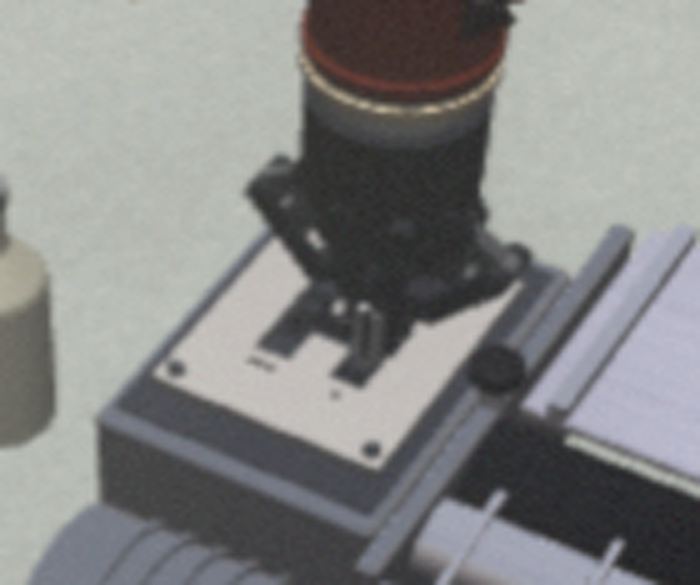

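>>> arm_command(motion=[[-6, 0, 0, 0, 255], [-6, 0, 0, 0, 255], [-3, 0, 0, 0, 255], [0, 0, 0, 0, 255], [0, 0, 0, 0, 255]])

```text
time_s: 4.9
position: [0.6014, 0.1297, 0.2105]
tool_rot: [0.993, -0.122, 0.0, -0.0]
force: [1.9, -0.8, 1.5]
finger_gap: 0.003
```

>>> arm_command(motion=[[0, 0, 0, 0, 255], [12, 0, 0, 0, 255], [13, 0, 0, 0, 255], [0, -25, 0, 0, 255], [0, -20, 0, 0, 255]])

```text
time_s: 5.4
position: [0.637, 0.1674, 0.2093]
tool_rot: [0.992, -0.122, -0.001, 0.0]
force: [-0.8, -1.7, 0.5]
finger_gap: 0.002
```

```bash
python3 look.py 4 wrist scene
```

```text
t 5.4 tcp machine mm [ 63.6051  88.2711 209.2898] F mach [-0.3616 -1.8837  0.4719] yaw [ 3.1411  0.002  -0.2456]
```

View pics/wrist4.png

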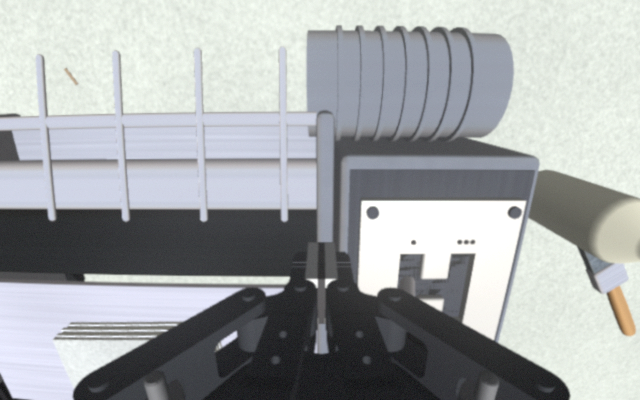

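View pics/scene4.png

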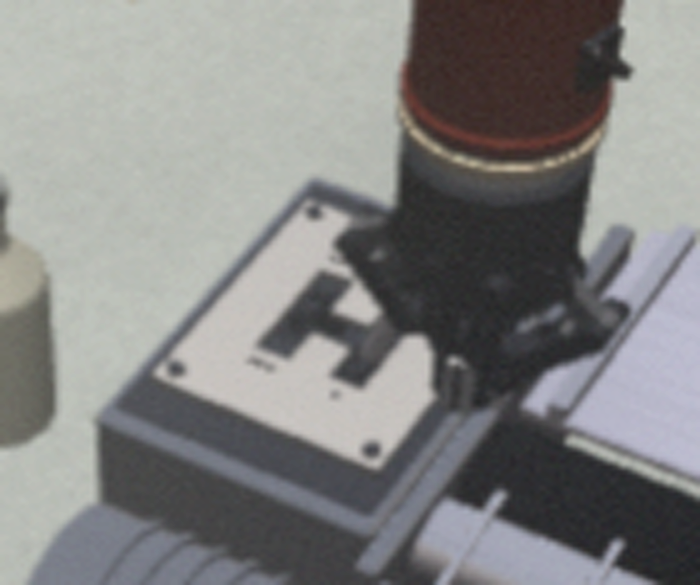

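```bash
cat > stem.py <<'E'
from h import *
import sys
O=np.array([.554,.097,0]);Rz=R.from_euler("z",-.243).as_matrix()
n=sys.argv[1];im=cv2.imread(sys.argv[2]);C=cam(n)
off,sc={"wrist":((0,0),(1,1)),"scene":((285,135),(5,4.5)),"top":((200,115),(4,4))}[n]
a=float(sys.argv[3]);x0,y0,x1,y1=map(int,sys.argv[4].split(","))
def P(m): return (proj(C,(Rz@np.array(m).T).T+O)-off)*sc
for i,f in enumerate(map(float,sys.argv[5:])):
    d=(knob(f,a)-[0,0,.074])/.165
    p=P([np.array([0,0,.074])+d*r for r in (.077,.1,.142)])
    cv2.polylines(im,[np.int32(p*16)],False,[(0,0,255),(0,255,0),(255,0,0)][i%3],1,cv2.LINE_AA,4)
h=P([[sx*.031,sy*.02,.148] for sx in(-1,1) for sy in(-1,1)])
for q in h: cv2.circle(im,tuple(int(v) for v in q),2,(0,255,255),-1)
im=im[y0:y1,x0:x1];k=min(800/im.shape[1],600/im.shape[0]);cv2.imwrite(sys.argv[2][:-4]+"s.png",cv2.resize(im,None,fx=k,fy=k,interpolation=cv2.INTER_CUBIC))
E
python3 stem.py wrist pics/wrist4.png -.278 350,190,530,320 -.05 0 .05
```

```text
(no output)
```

View pics/wrist4s.png

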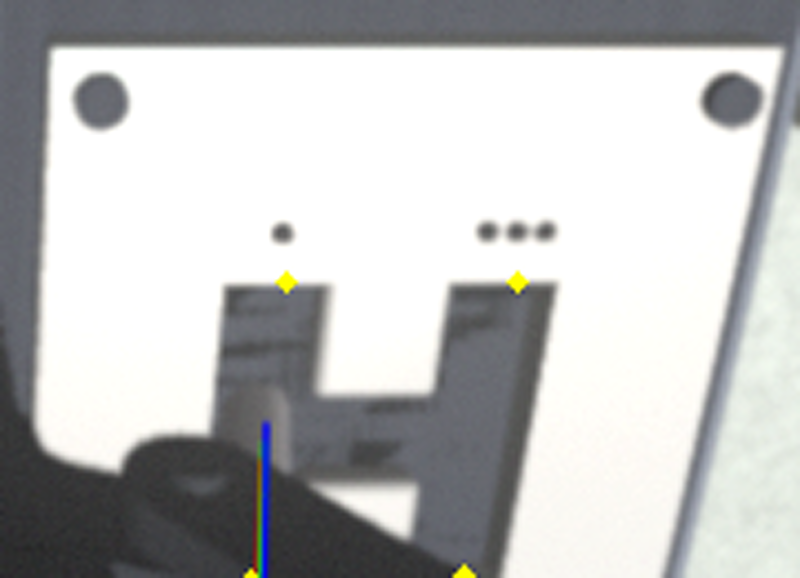

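>>> arm_command(motion=[[0, -30, -40, 0, 255], [0, -30, -40, 0, 255], [0, -40, -30, 0, 255], [0, 0, 0, 0, 255], [0, 0, 0, 0, 255]])

```text
time_s: 6.0
position: [0.6608, 0.265, 0.3205]
tool_rot: [0.993, -0.121, 0.0, 0.0]
force: [0.4, 0.2, -0.6]
finger_gap: -0.002
```

```bash
python3 look.py 5 wrist scene; python3 stem.py wrist pics/wrist5.png -.278 330,150,640,400 0 .05 .1;python3 stem.py scene pics/scene5.png -.278 0,0,700,585 0 .05 .1
```

```text
t 6.0 tcp machine mm [ 63.1943 188.8005 320.4545] F mach [ 0.3326  0.253  -0.6299] yaw [ 3.1413 -0.0007 -0.2422]
```

View pics/wrist5s.png

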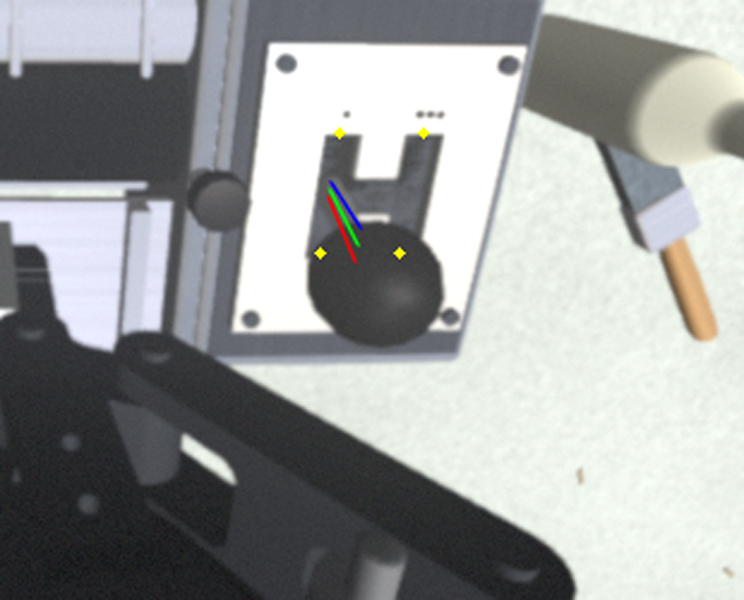

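View pics/scene5s.png

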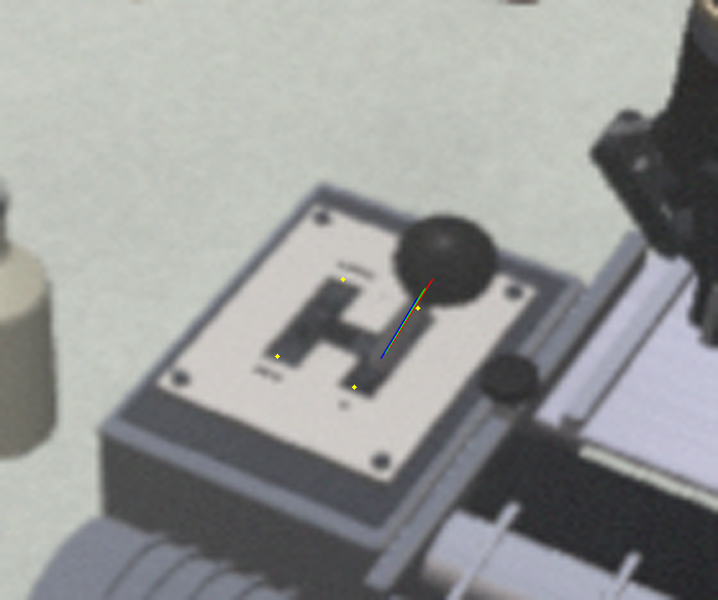

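```bash
cat > fit.py <<'E'
from h import *
O=np.array([.554,.097,0]);Rz=R.from_euler("z",-.243).as_matrix()
def fit(obs,x0=(0,-.27)):
    # obs: list (cam, uv)
    g=lambda v:np.concatenate([proj(C,Rz@knob(*v)+O)[0]-uv for C,uv in obs])
    r=least_squares(g,x0);return r.x,r.fun
E
python3 - <<'E'
from fit import *
W,S=cam("wrist"),cam("scene")
print(fit([(W,(486.7,268.3)),(S,(371.8,191.6))]));print(fit([(W,(486.7,268.3))]));print(fit([(S,(371.8,191.6))]))
E
```

```text
(array([ 0.0215, -0.2645]), array([-0.5244, -0.3191, -0.8947, -1.424 ]))
(array([ 0.02  , -0.2616]), array([0., 0.]))
(array([ 0.0334, -0.2855]), array([-0.,  0.]))
```

Fitting both cameras gives f≈0.02 and a≈−0.265, so the lever is level with the cross slot. Now I go to the knob's left side.

>>> arm_command(motion=[[-30, 40, 0, 0, 255], [-31, 37, 0, 0, 255], [0, 0, 40, 0, 255], [0, 0, 40, 0, 255], [0, 0, 31, 0, 255]])

```text
time_s: 6.6
position: [0.5807, 0.2021, 0.2055]
tool_rot: [0.992, -0.123, -0.002, 0.001]
force: [-0.0, -0.1, -0.4]
finger_gap: -0.003
```

>>> arm_command(motion=[[0, 0, 0, 0, 255], [0, 0, 0, 0, 255], [0, 0, 0, 0, 255], [0, 5, 0, 0, 255], [0, 5, 0, 0, 255]])

```text
time_s: 7.1
position: [0.5814, 0.1944, 0.2111]
tool_rot: [0.993, -0.122, 0.001, -0.0]
force: [-0.1, -0.9, -0.4]
finger_gap: 0.0
```

```bash
python3 look.py 6 scene
```

```text
t 7.1 tcp machine mm [  3.111  101.1684 211.0702] F mach [ 0.0622 -0.8658 -0.3625] yaw [-3.1406 -0.0026 -0.2438]
```

View pics/scene6.png

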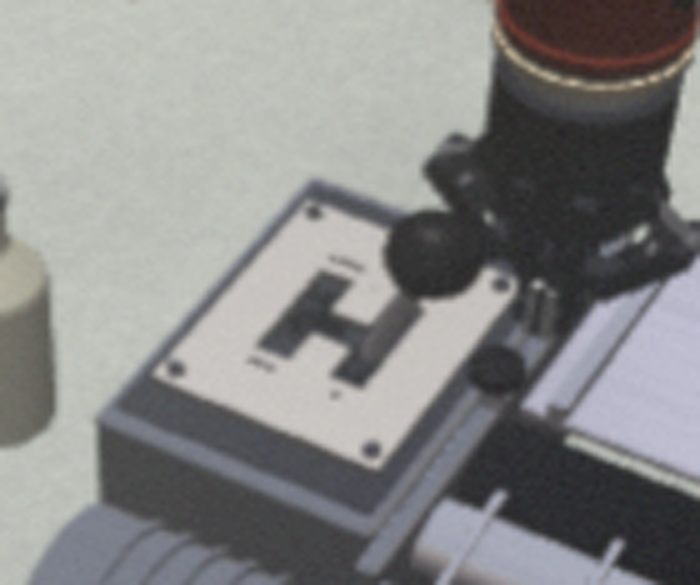

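>>> arm_command(motion=[[0, 6, 0, 0, 255], [0, 6, 0, 0, 255], [0, 6, 0, 0, 255], [0, 6, 0, 0, 255], [0, 6, 0, 0, 255]])

```text
time_s: 7.65
position: [0.5743, 0.1662, 0.211]
tool_rot: [0.993, -0.122, 0.002, -0.001]
force: [1.3, 5.4, 8.8]
finger_gap: -0.002
```

>>> arm_command(motion=[[0, 5, 0, 0, 255], [0, 5, 0, 0, 255], [0, 5, 0, 0, 255], [0, 0, 0, 0, 255], [0, 0, 0, 0, 255]])

```text
time_s: 8.15
position: [0.5717, 0.1513, 0.2132]
tool_rot: [0.993, -0.122, 0.003, -0.001]
force: [-0.0, 3.4, 12.9]
finger_gap: -0.002
```

```bash
python3 look.py 7 scene wrist
```

```text
t 8.15 tcp machine mm [  4.0976  57.0036 213.1522] F mach [-0.8369  3.3247 12.8761] yaw [-3.1386 -0.0061 -0.244 ]
```

View pics/scene7.png

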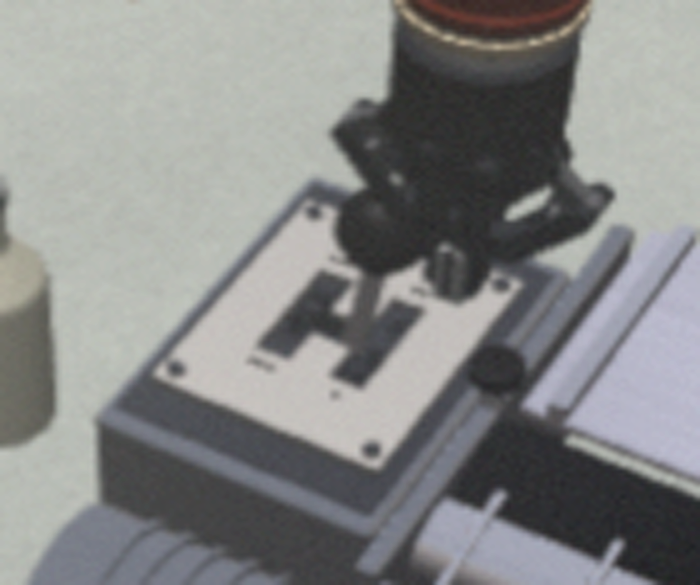

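View pics/wrist7.png

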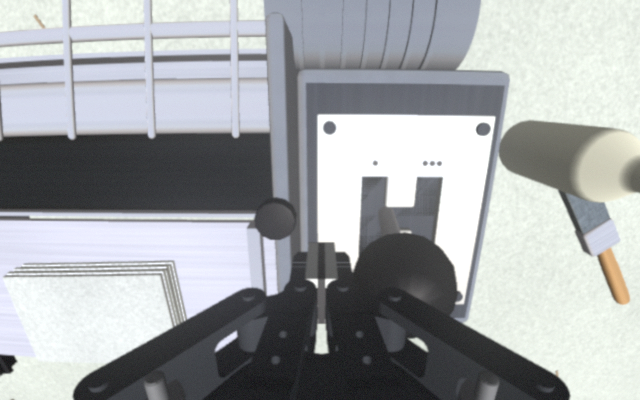

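The finger force shows 13 N upward, so the rising knob is probably meeting the right finger link. I'll raise the tool so that only the fingertips push.

>>> arm_command(motion=[[0, 0, -4, 0, 255], [0, 0, -4, 0, 255], [0, 0, -4, 0, 255], [0, 0, -2, 0, 255], [0, 0, 0, 0, 255]])

```text
time_s: 8.75
position: [0.5696, 0.1507, 0.2234]
tool_rot: [0.993, -0.122, -0.0, 0.0]
force: [0.2, 1.1, 0.6]
finger_gap: -0.004
```

```bash
python3 look.py 8 scene wrist; python3 -c "
from fit import *
W,S=cam('wrist'),cam('scene');s=(368/5+285,232/4.5+135)
print(fit([(S,s)],(0,0)))"
```

```text
t 8.75 tcp machine mm [  2.2618  55.8737 223.3829] F mach [-0.0737  1.126   0.5576] yaw [ 3.1412  0.0001 -0.2443]
(array([ 0.0716, -0.0987]), array([0., 0.]))
```

View pics/scene8.png

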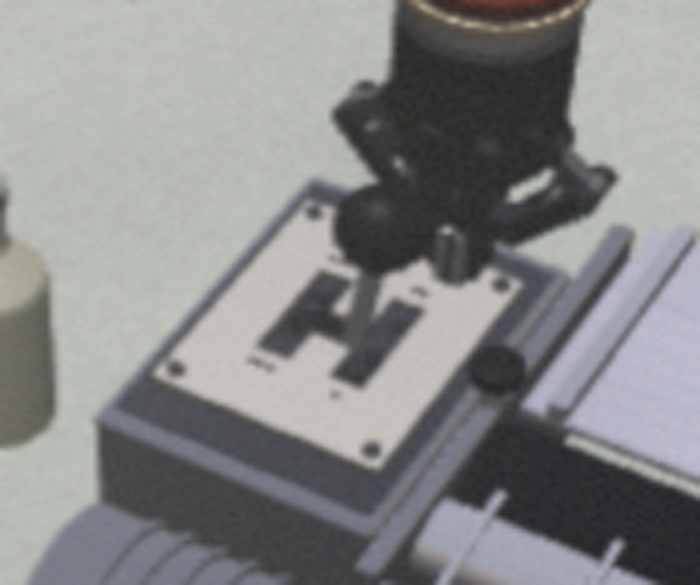

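View pics/wrist8.png

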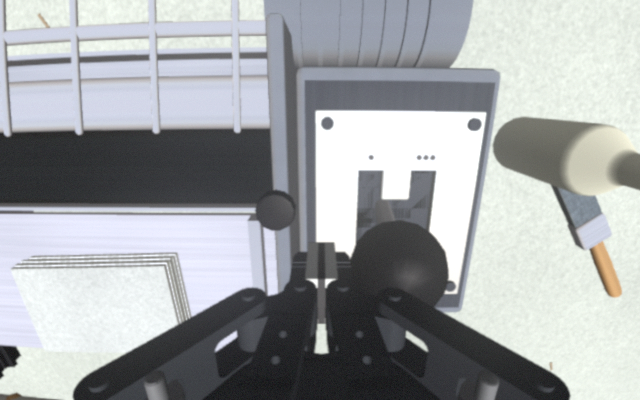

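>>> arm_command(motion=[[0, 5, 0, 0, 255], [0, 6, 0, 0, 255], [0, 6, 0, 0, 255], [0, 6, 0, 0, 255], [0, 0, 0, 0, 255]])

```text
time_s: 9.35
position: [0.5638, 0.1274, 0.2232]
tool_rot: [0.992, -0.122, -0.0, 0.0]
force: [0.3, -0.1, 0.2]
finger_gap: -0.0
```

>>> arm_command(motion=[[0, 5, 0, 0, 255], [0, 5, 0, 0, 255], [0, 5, 0, 0, 255], [0, 5, 0, 0, 255], [0, 0, 0, 0, 255]])

```text
time_s: 9.85
position: [0.559, 0.1083, 0.2231]
tool_rot: [0.993, -0.122, -0.0, 0.0]
force: [-0.9, 0.1, -0.9]
finger_gap: -0.002
```

```bash
python3 look.py 9 scene wrist
```

```text
t 9.85 tcp machine mm [  2.1064  12.1611 223.1168] F mach [-0.896  -0.1406 -0.9254] yaw [ 3.1407  0.0004 -0.2449]
```

View pics/scene9.png

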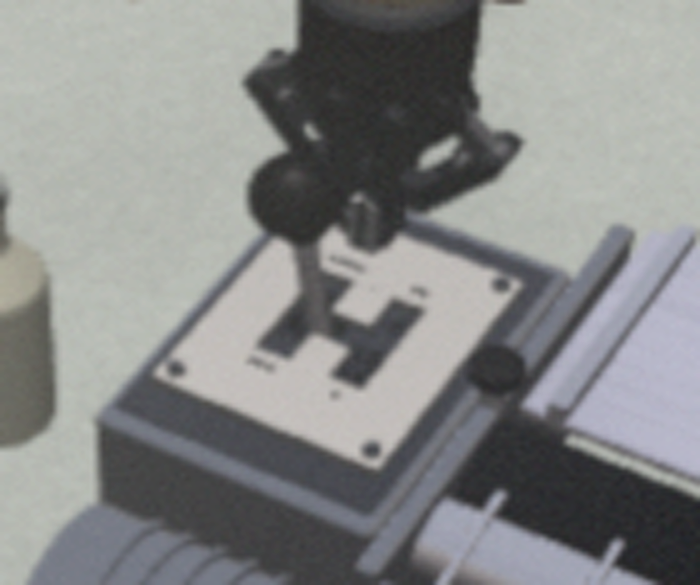

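View pics/wrist9.png

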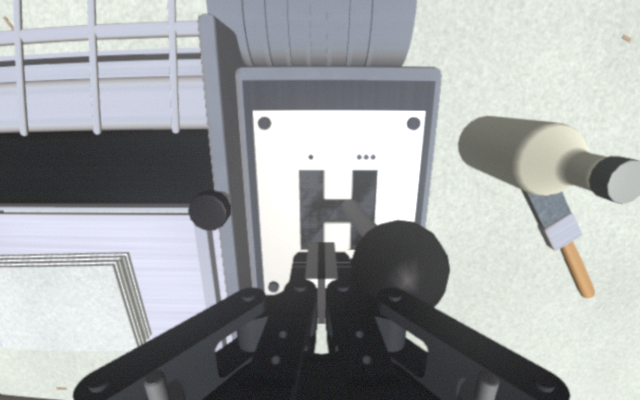

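>>> arm_command(motion=[[0, 4, 0, 0, 255], [0, 4, 0, 0, 255], [0, 4, 0, 0, 255], [0, 3, 0, 0, 255], [0, 0, 0, 0, 255]])

```text
time_s: 10.45
position: [0.5554, 0.0941, 0.2232]
tool_rot: [0.993, -0.122, -0.0, 0.0]
force: [-0.1, -0.4, 0.5]
finger_gap: -0.006
```

>>> arm_command(motion=[[0, 2, 0, 0, 255], [0, 2, 0, 0, 255], [0, 1, 0, 0, 255], [0, 0, 0, 0, 255], [0, 0, 0, 0, 255]])

```text
time_s: 10.95
position: [0.5545, 0.0897, 0.2234]
tool_rot: [0.993, -0.122, 0.0, 0.0]
force: [0.2, 1.8, -1.6]
finger_gap: 0.0
```

```bash
python3 look.py 10 scene wrist
```

```text
t 10.95 tcp machine mm [  2.2047  -7.0189 223.3901] F mach [-0.1926  1.815  -1.6216] yaw [ 3.1414 -0.0001 -0.2443]
```

View pics/scene10.png

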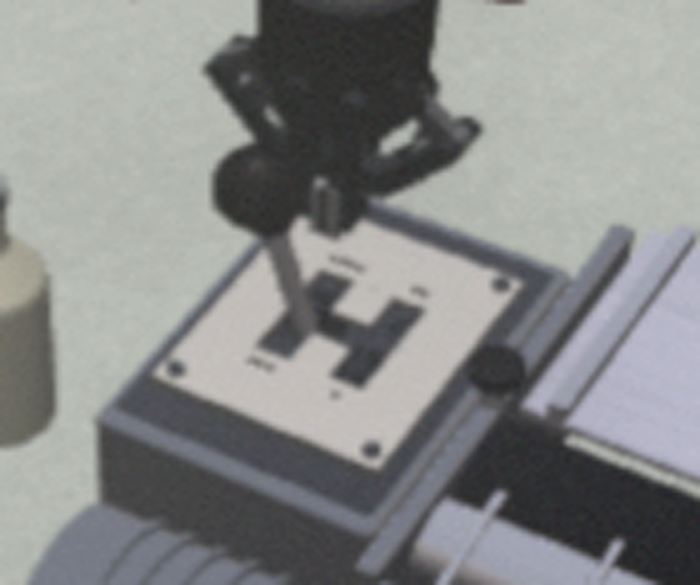

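View pics/wrist10.png

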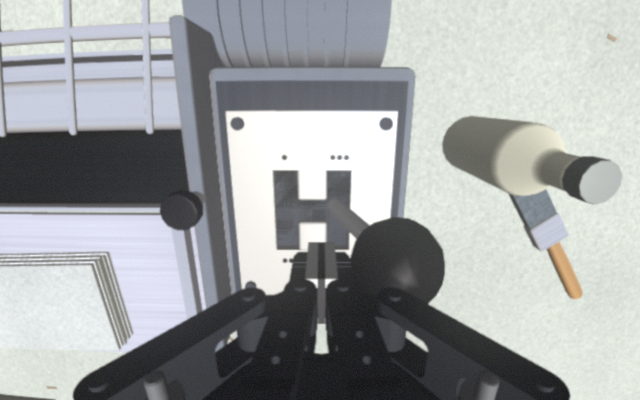

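>>> arm_command(motion=[[0, 1, 0, 0, 255], [0, 1, 0, 0, 255], [0, 0, 0, 0, 255], [0, 0, 0, 0, 255], [0, 0, 0, 0, 255]])

```text
time_s: 11.55
position: [0.5539, 0.0878, 0.2233]
tool_rot: [0.993, -0.122, 0.0, 0.0]
force: [-0.0, 1.1, -0.5]
finger_gap: -0.0
```

```bash
python3 look.py 11
```

```text
t 11.55 tcp machine mm [  2.1518  -8.897  223.2989] F mach [-0.295   1.0443 -0.503 ] yaw [ 3.1416 -0.     -0.2442]
```

>>> arm_command(motion=[[0, -15, 0, 0, 255], [0, -35, -30, 0, 255], [0, -35, -35, 0, 255], [0, 0, -35, 0, 255], [0, 0, 0, 0, 255]])

```text
time_s: 12.05
position: [0.5771, 0.1725, 0.3302]
tool_rot: [0.993, -0.121, 0.005, -0.001]
force: [-0.1, -0.4, 0.7]
finger_gap: -0.005
```

```bash
python3 look.py 12 wrist scene
```

```text
t 12.05 tcp machine mm [  4.2423  78.8263 330.2051] F mach [ 0.023  -0.4301  0.676 ] yaw [-3.1379 -0.0099 -0.2422]
```

View pics/scene12.png

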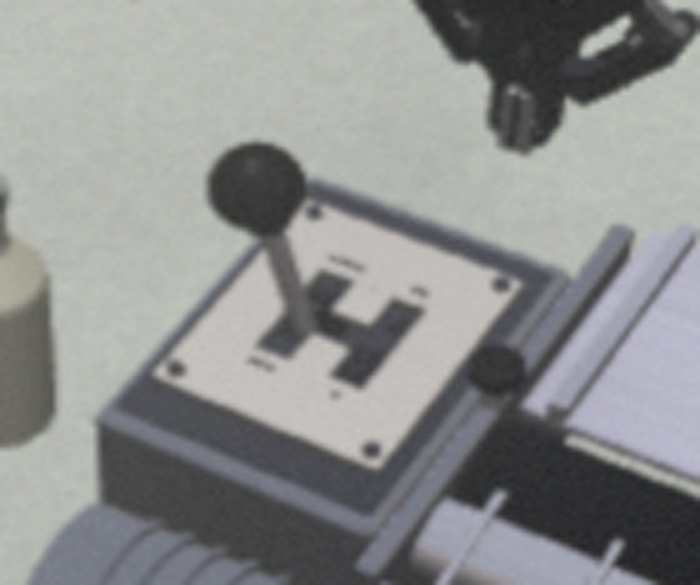

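View pics/wrist12.png

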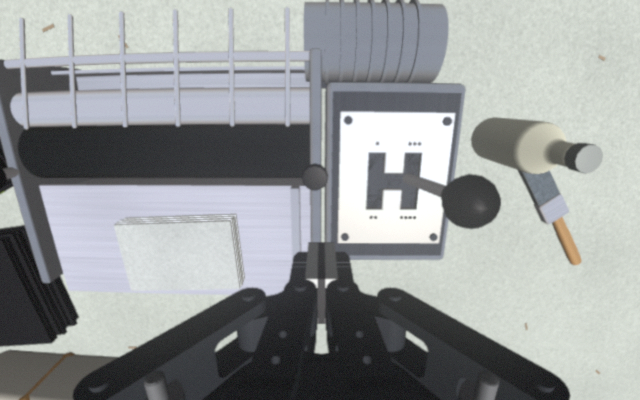

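```bash
python3 -c "
from fit import *
W,S=cam('wrist'),cam('scene');s=(257/5+285,189/4.5+135);w=(470.5,201)
for o in ([(S,s)],[(W,w)],[(S,s),(W,w)]): print(fit(o,(0,.27)))
print(Rz.T@(np.array([.554+.0,.097,0])-O))
print('bottle top',Rz.T@(plane(cam('top'),[[372.5,202]],.19)[0]-O), 'base', plane(W,[[500,140]],.1)-O)"
```

```text
(array([0.0442, 0.2656]), array([0., 0.]))
(array([0.0201, 0.2839]), array([-0.,  0.]))
(array([0.0217, 0.2824]), array([-0.2226, -1.2323, -0.1998, -0.2786]))
[0. 0. 0.]
bottle top [ 0.0343 -0.18    0.19  ] base [[ 0.0032 -0.1463  0.1   ]]
```

Step 1 is met by the camera fit (a≈0.28, f≈0.02, knob at machine (3.5, −46)). Now I go behind the knob.

>>> arm_command(motion=[[-25, 35, 0, 0, 255], [-25, 42, 0, 0, 255], [-12, 45, 0, 0, 255], [0, 3, 0, 0, 255], [0, 0, 0, 0, 255]])

```text
time_s: 12.65
position: [0.4834, 0.0631, 0.3223]
tool_rot: [0.992, -0.123, -0.001, 0.0]
force: [0.8, 0.9, 0.0]
finger_gap: 0.0
```

>>> arm_command(motion=[[0, 0, 30, 0, 255], [0, 0, 30, 0, 255], [0, 0, 30, 0, 255], [0, 0, 28, 0, 255], [0, 0, 0, 0, 255]])

```text
time_s: 13.15
position: [0.4811, 0.065, 0.2001]
tool_rot: [0.993, -0.121, -0.005, 0.0]
force: [0.1, 0.1, -0.6]
finger_gap: -0.002
```

>>> arm_command(motion=[[0, 0, 0, 0, 255], [0, 0, 0, 0, 255], [0, 0, 0, 0, 255], [0, 0, 0, 0, 255], [0, 0, 0, 0, 255]])

```text
time_s: 13.65
position: [0.4846, 0.064, 0.2062]
tool_rot: [0.993, -0.122, 0.001, -0.0]
force: [0.2, 0.3, -0.7]
finger_gap: -0.002
```

```bash
python3 look.py 13 wrist scene
```

```text
t 13.65 tcp machine mm [-59.429  -48.689  206.1985] F mach [ 0.1099  0.3287 -0.662 ] yaw [-3.1412 -0.0015 -0.2443]
```

View pics/scene13.png

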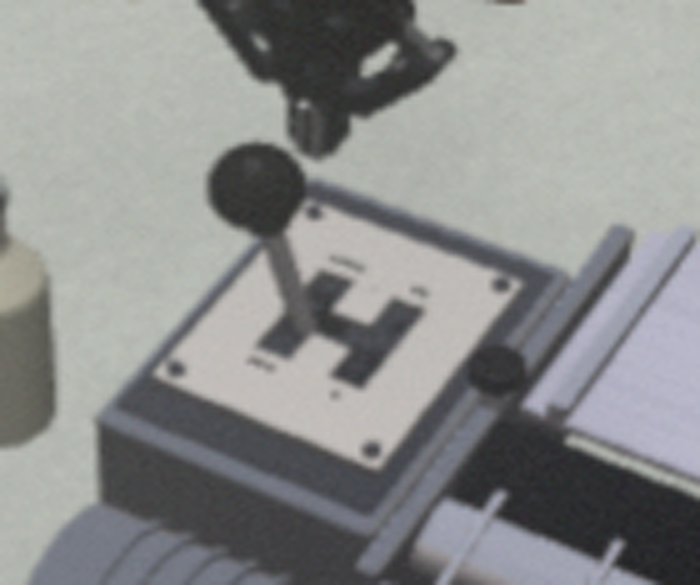

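View pics/wrist13.png

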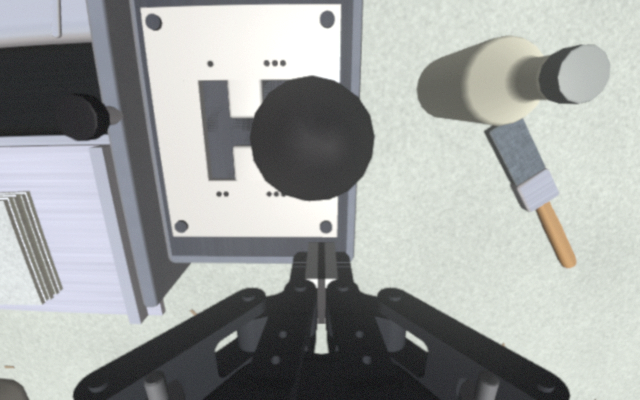

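>>> arm_command(motion=[[5, -2, -5, 0, 255], [8, 0, 0, 0, 255], [7, 0, 0, 0, 255], [6, 0, 0, 0, 255], [6, 0, 0, 0, 255]])

```text
time_s: 14.25
position: [0.5161, 0.058, 0.21]
tool_rot: [0.993, -0.122, -0.0, 0.0]
force: [-2.2, 0.6, 1.9]
finger_gap: 0.002
```

>>> arm_command(motion=[[6, 0, 0, 0, 255], [6, 0, 0, 0, 255], [6, 0, 0, 0, 255], [6, 0, 0, 0, 255], [0, 0, 0, 0, 255]])

```text
time_s: 14.75
position: [0.5395, 0.0522, 0.21]
tool_rot: [0.993, -0.122, -0.0, 0.0]
force: [-1.4, 0.0, 1.8]
finger_gap: -0.002
```

```bash
python3 look.py 14 wrist scene
```

```text
t 14.75 tcp machine mm [ -3.3501 -46.954  210.0473] F mach [-1.3779 -0.3201  1.7785] yaw [ 3.1416  0.0001 -0.2445]
```

View pics/scene14.png

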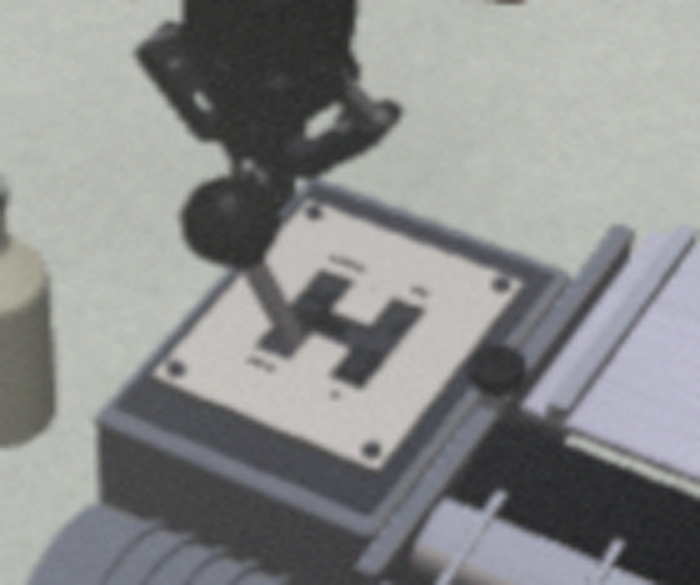

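View pics/wrist14.png

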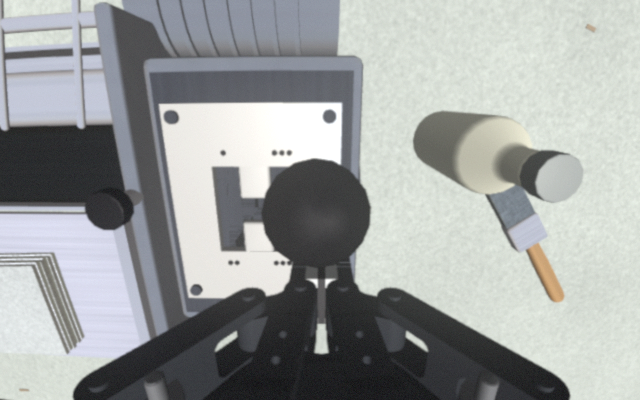

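The lever is moving along the third leg under about 2 N, with the finger at x=−3. It has about 21 mm still to go.

>>> arm_command(motion=[[4, 0, 0, 0, 255], [4, 0, 0, 0, 255], [4, 0, 0, 0, 255], [3, 0, 0, 0, 255], [0, 0, 0, 0, 255]])

```text
time_s: 15.35
position: [0.5537, 0.0488, 0.2101]
tool_rot: [0.993, -0.122, -0.0, -0.0]
force: [-0.7, 1.1, -2.5]
finger_gap: 0.003
```

>>> arm_command(motion=[[2, 0, 0, 0, 255], [2, 0, 0, 0, 255], [1, 0, 0, 0, 255], [0, 0, 0, 0, 255], [0, 0, 0, 0, 255]])

```text
time_s: 15.85
position: [0.5584, 0.0476, 0.2104]
tool_rot: [0.993, -0.122, 0.0, -0.0]
force: [-1.5, 0.4, -2.5]
finger_gap: 0.001
```

```bash
python3 look.py 15 scene wrist
```

```text
t 15.85 tcp machine mm [ 16.1703 -46.9014 210.3956] F mach [-1.5831 -0.0103 -2.4601] yaw [-3.1416 -0.0002 -0.2442]
```

View pics/scene15.png

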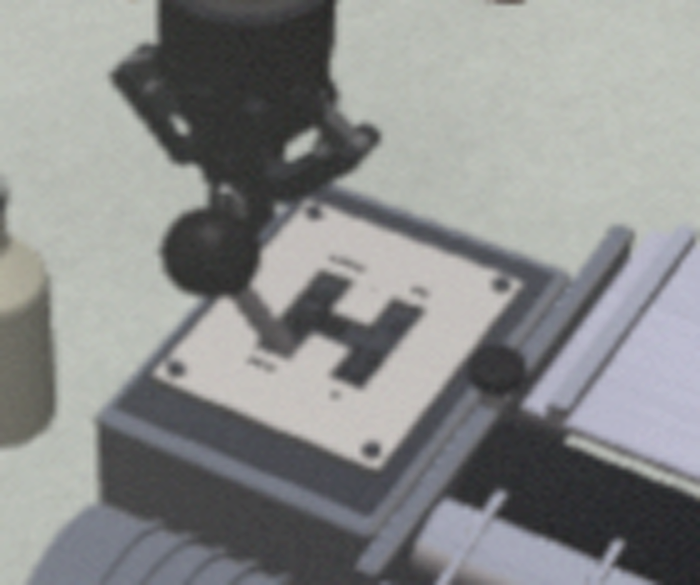

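View pics/wrist15.png

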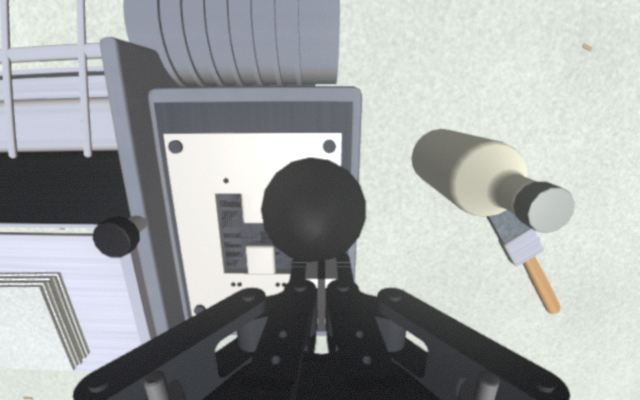

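>>> arm_command(motion=[[1, 0, 0, 0, 255], [1, 0, 0, 0, 255], [0, 0, 0, 0, 255], [0, 0, 0, 0, 255], [0, 0, 0, 0, 255]])

```text
time_s: 16.45
position: [0.5603, 0.0471, 0.2103]
tool_rot: [0.993, -0.122, 0.0, 0.0]
force: [-0.6, 0.6, -1.6]
finger_gap: -0.0
```

>>> arm_command(motion=[[1, 0, 0, 0, 255], [0, 0, 0, 0, 255], [1, 0, 0, 0, 255], [0, 0, 0, 0, 255], [0, 0, 0, 0, 255]])

```text
time_s: 16.95
position: [0.5623, 0.0466, 0.2103]
tool_rot: [0.993, -0.122, 0.0, -0.0]
force: [-1.7, 0.9, -2.7]
finger_gap: 0.001
```

```bash
python3 look.py 16; python3 -c "
from fit import *
W,S=cam('wrist'),cam('scene');s=(210/5+285,252/4.5+135);print(fit([(S,s)],(.3,.27)))"
```

```text
t 16.95 tcp machine mm [ 20.1424 -46.8957 210.3025] F mach [-1.905   0.424  -2.7423] yaw [-3.1416 -0.     -0.2442]
(array([0.3057, 0.2769]), array([0., 0.]))
```

>>> arm_command(motion=[[-5, 0, 0, 0, 255], [-15, 0, 0, 0, 255], [-30, 0, 0, 0, 255], [-30, 0, -20, 0, 255], [0, 0, -40, 0, 255]])

```text
time_s: 17.45
position: [0.4791, 0.0668, 0.2665]
tool_rot: [0.993, -0.121, -0.005, 0.0]
force: [1.0, 0.7, 0.0]
finger_gap: -0.003
```

>>> arm_command(motion=[[0, 0, -40, 0, 255], [0, 0, 0, 0, 255], [0, 0, 0, 0, 255], [0, 0, 0, 0, 255], [0, 0, 0, 0, 255]])

```text
time_s: 17.95
position: [0.484, 0.0659, 0.3088]
tool_rot: [0.993, -0.122, -0.001, 0.0]
force: [0.3, -0.1, -0.1]
finger_gap: 0.003
```

```bash
python3 look.py 17 scene wrist
```

```text
t 17.95 tcp machine mm [-60.4844 -47.0084 308.7999] F mach [ 0.2724 -0.0465 -0.1254] yaw [ 3.1411  0.0022 -0.2443]
```

View pics/scene17.png

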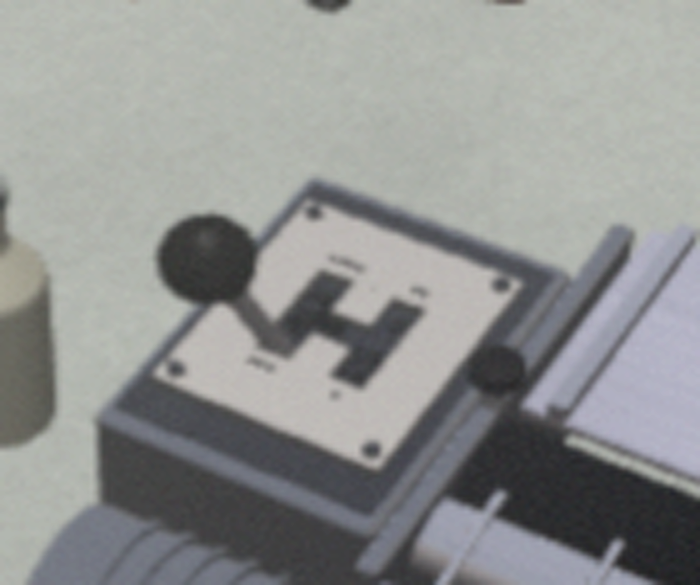

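View pics/wrist17.png

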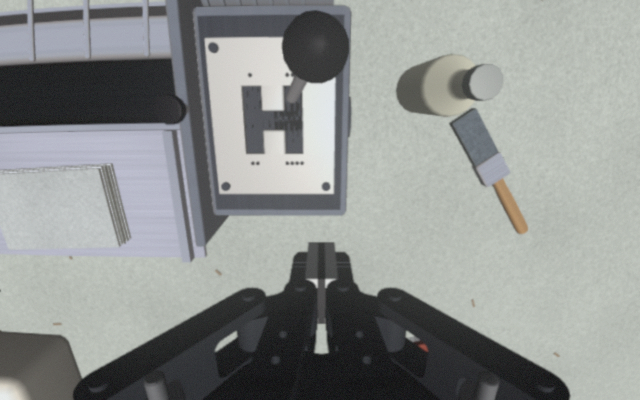

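```bash
python3 -c "
from fit import *
W,S=cam('wrist'),cam('scene');s=(206.5/5+285,259/4.5+135);w=(316,46.5)
for o in ([(S,s)],[(W,w)],[(S,s),(W,w)]): print(fit(o,(.3,.27)))
a=cv2.imread('pics/scene0.png');b=optics.capture('scene')[:,:,::-1];cv2.imwrite('pics/diff.png',cv2.absdiff(a,b)*3)
"
```

```text
(array([0.3308, 0.2758]), array([0., 0.]))
(array([0.336 , 0.2802]), array([-0.,  0.]))
(array([0.3355, 0.2797]), array([-0.3704,  0.2404, -0.09  ,  0.121 ]))
```

View pics/diff.png

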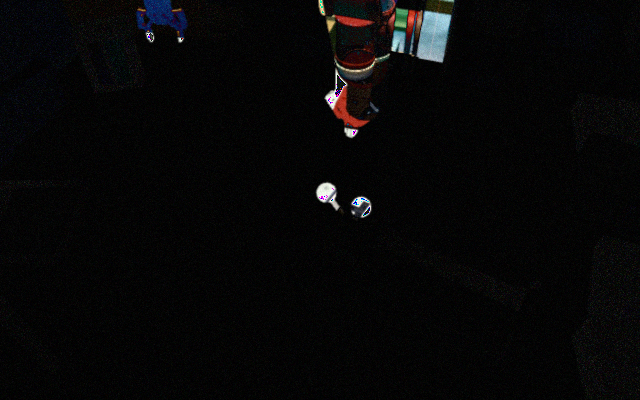

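The difference image shows changes only at the lever and the robot, so the bystanders haven't moved. The lever fits at f≈0.335, a≈0.28, and the fingers are clear. I'll hand in.

```bash
python3 -c "
from bench import bot
print(bot.job_done())"
```

```text
the job is handed in; nothing more can be done
None
```

The gear lever is in third gear and the job is handed in; no verdict is reported. With shut fingers I pulled the lever back out of first, pushed it across to the right along the cross slot, then pushed it forward into the third slot. I then backed the fingers clear.

**Lever position:** the final camera fit gives fore_aft ≈ 0.33 and across ≈ 0.28; the scene and wrist cameras agree to about 0.005 rad. After the crossing the fit was fore_aft ≈ 0.02, across ≈ 0.28; the fourth slot was not approached.

**Bystanders:** a before-and-after picture from the scene camera shows only the lever and the robot changed, so the bottle, brush and card stack have not moved.

**Forces:** the readings at the end of each call were about 3 N or less on the knob, with one exception. Early in the crossing the force rose to about 13 N upward, probably because the knob met a finger link from below. I raised the tool 12 mm and it dropped away, well under the 40 N limit. Forces between those readings were not recorded.

**Timing:** it took about 18 s of the 67 s allowed.

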